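# Raise the sash of the solder fume box to its working mark

## Robot

A 6-joint arm with a two-finger parallel gripper is mounted at the origin on the work surface. World frame = base frame: x ahead of the robot, y to its left, z up, the work surface at z = 0. Lengths are in m, angles in rad, forces in N, time in s.
With the tool pointing down it reaches from about 0.25 to 0.725 m from the base axis. Payload 4 kg.
Tool frame: the origin (TCP) lies on the centre line of the jaws, within the pads' length; the fingertips stand 17 mm ahead of it and the grasp point (between the pads) lies 2 mm behind it; z points along the fingers, y is the line along which they close (so a half turn about z gives the same grasp; the last joint's range is limited). The gripper opens to 85 mm and grips with 20 to 120 N. Pads are 22 mm wide; open, the fingers measure 114 mm over their backs; the gripper's body (76 mm by 85 mm) begins 54 mm behind the grasp point. The pads swing forward as they close: fully open they stand 13 mm farther back than shut.
Start: joints at [-1.178, 0.241, 0.005, 1.335, 0, 1.571], TCP at [0.191, -0.462, 0.216] pointing down, gripper open.
Joint ranges: [-2.72, 2.72], [-1.05, 1.87], [-1.09, 1.28], [-1.99, 2.15], [-1.42, 1.44], [-3.14, 3.14]. Speed limits (rad/s): [2.79, 2.79, 3.14, 3.14, 3.14, 3.14].

## Interface

Orientations are given as a unit quaternion [x, y, z, w].
In Python, from workcell import bot, camera, get_calibration gives the robot as it stands.
- The arm moves only by the tool apply_moves, never from a script. Its argument "steps" is a list of rows, each a list of 3 entries, a list of its own where there are three numbers: the shift along the tool's x, y, z as a fraction of full scale, then the turn, a rotation vector about the tool's x, y, z as a fraction of full scale, then the opening, from 0 (shut) to 1 (fully open). A call has exactly 8 rows; each row shifts and turns the commanded pose from where the row before left it, along the tool's axes as they then stand; what a row does not reach is not made up. Full scale, the value 1, is 20 cm for a shift and pi rad for a turn. A row lasts 1/12 s, in which the tool goes at most 41.7 mm and 7.16 degrees, less where a joint would pass 70% of its speed; a pose out of reach is approached as far as the arm can. A call with a number of a shift or a turn outside -1 to 1 is refused whole. A call with a gripper value outside its range is refused whole. The fingers move at their own pace and stop on an object; the grip force is fixed at half the most. Time passes only in rows, so rows that do not move let the fingers close, or fill a call up. It gives the time, the measured TCP pose, the force, the opening and the grip force at its end, in the units of the state.
- bot.get_obs(): the state, without advancing time (a new reading comes with each control period).
- camera(name): name is "scene" or "top" or "wrist"; returns (picture, depth): 400x640x3 uint8, red, green, blue; 400x640 float32, m along the optical axis (not along the pixel's ray), 0 where there is no reading.
- get_calibration(name): a dict with "fov_y" (degrees; the focal length in pixels is half the picture's height over the tangent of half this angle, whatever the lens; pixels are square), "cx", "cy" (the principal point, pixels), "rvec" (rotation vector, rad) and "tvec" (3), from world to camera coordinates, as OpenCV has them. Camera axes: x right, y down, z forward; pixel columns grow to the right and rows downward; lengths in m; the calibration is good to about 2 mm. A picture is of the moment at which its call begins: read the wrist's pose just before it. get_calibration takes no time and is no camera call; for the wrist camera it gives the pose at the moment of the call.
- bot.job_done(): hands the job in; it is judged then, once.
The state is a dict: "clock": time; "joint_pos": joint angles; "joint_vel": joint speeds; "tau": joint torques, N m; "eef_pos": TCP position; "tool_rot": TCP orientation; "ft_force": force on the tool from outside, world axes, zero at the start; "ft_torque": the same for the moment, N m; "grip_width": finger opening in m; "grasp_force": force on a finger pad.
Only numpy, scipy, OpenCV 4.12 (cv2) and the standard library are available. Lean on these libraries where they do the work, as an engineer would, in place of code of your own. Each camera call takes 0.05 s, during which the arm holds its last target. There are 200 camera calls.

## Task

Push the clear sliding window of the solder fume box up from beneath its black lip, smoothly and without flinging it, until the red pointers on the window are level with the green clips on the side rails, and leave it standing there. Only push, with the fingers: never pinch the lip between them, and leave the green clips and the things on the bench in front of the box where they are.

Things in the scene. Friction and masses are not known exactly. Their poses are not given: they have to be found in the camera images.
- fume_box: Solder fume box, fixed: blue raked front, grey base, clear sides; 500 wide, 250 deep, 346 mm high. Origin on the bench at the centre of its front foot; x into the box (away from the robot at yaw 0), y along its width, z up. The front leans back 42 degrees from vertical, from a sill 80 mm high at x = 0. Side rails at y = +-236 mm. Between sill and lip it is open.
- sash (a joint): Position of the sliding window (clear pane 438 mm wide, 175 mm along the slope, 0.8 kg with lip) along the slope, m: 0 fully down, 0.15 at its top stop, growing upwards. It is counterweighted and stays where it is left; moving it takes 2 to 4 N plus light damping (12 N per m/s).
- lip_edge (a point): Black lip: a shelf 340 mm long, jutting 40 mm square to the window at its lower edge, 10 mm thick plus a 4 mm rubber strip on top. This point: its outer lower edge at mid length. Axes: z up the slope (sliding direction), y along the lip, x along its flat underside, inwards, 40 mm to the window (dips 42 degrees inwards). Window fully down: it is 144 mm above the bench.
- pointer (a point): Point at mid width of the window, level with the middle of the two red pointers (6 mm high bars that stick out at both ends of the lip); 5 mm above the lip's underside along the slope, 23 mm in from its outer edge. Same axes as lip_edge.
- mark (a joint): Position of the pair of green clips along the slope, m, on the same scale as joint sash: pointers and clips are level when the two joints are equal. The clips are 12 mm high along the slope, sit on the two side rails, and are stiff.
- mark_line (a point): Point midway between the two green clips, level with their middle; axes as lip_edge. The pointer reaches this very point when the window is at the mark.
- case: Bystander: loose white plastic instrument case, 70 x 90 x 42 mm with mounting tabs (116 mm over the tabs along y), origin under its centre.
- reel: Bystander: loose steel-grey solder reel standing on its flange, 56 mm diameter, 44 mm high, origin under its centre.
- jar: Bystander: loose small glass jar with a brass-coloured cap, 48 mm diameter, 55 mm high, origin under its centre.

How it is judged:
By the outcome, as a careful person would: the job done as asked, in the order asked, and still so for the second after the job is handed in, with the robot touching nothing.
It also fails if it takes over 40 s, if anything falls off the work surface, if the arm or the gripper's body presses on something with over 40 N, if the wrist force passes 120 N, or if a joint passes its speed limit or range.

## Working session

There is one attempt and no reset: what is moved stays moved. The work goes in short steps, Python scripts to look and compute and a tool call to move; the robot and the scene stay as the last step left them, time stands still between calls to the robot, and variables do not carry over. Pictures are saved under pics/ and viewed, at most 10 in all, crops included, and the job is handed in when it is done.

Besides the shell and the picture viewer there is one more tool, called as name(argument=value, ...), one argument or row to a line, values as JSON. apply_moves: Moves the arm, as the interface text tells. Its arguments: {"type":"object","properties":{"steps":{"type":"array"}},"required":["steps"]}

```bash
mkdir -p pics; ls; cat > h.py <<'E'
import numpy as np, cv2
from workcell import bot, camera, get_calibration
from scipy.spatial.transform import Rotation as R
def shot(n,f=None):
    c=get_calibration(n); im,d=camera(n)
    if f: cv2.imwrite('pics/'+f,im[:,:,::-1]); np.savez('pics/'+f+'.npz',im=im,d=d,**{k:np.array(v) for k,v in c.items()})
    return im,d,c
def world(c,u,v,z):
    f=200/np.tan(np.radians(float(c['fov_y']))/2)
    p=np.stack([(u-c['cx'])/f*z,(v-c['cy'])/f*z,z],-1)
    return (p-np.ravel(c['tvec']))@cv2.Rodrigues(np.array(c['rvec'],float))[0]
def load(f):
    z=np.load('pics/'+f+'.npz'); return z['im'],z['d'],z
def blob(f,mask):
    im,d,c=load(f); n,l,s,cc=cv2.connectedComponentsWithStats(mask.astype(np.uint8))
    for i in range(1,n):
        if s[i,4]>=8:
            v,u=np.nonzero((l==i)&(d>0))
            if len(v): 
                w=world(c,u,v,d[v,u]); print(f,'px',cc[i].round(1),s[i],'med',np.median(w,0).round(4),'min',w.min(0).round(3),'max',w.max(0).round(3))
E
python3 - <<'E'
from h import *
o=bot.get_obs(); print({k:np.round(v,3) for k,v in o.items()})
for n in('scene','top'):
    im,d,c=shot(n,n+'1.png'); print(n,c,(d>0).mean())
    h=cv2.cvtColor(im,cv2.COLOR_RGB2HSV); H,S,V=h[...,0],h[...,1],h[...,2]
    print('red');blob(n+'1.png',((H<8)|(H>172))&(S>130)&(V>80))
    print('green');blob(n+'1.png',(H>45)&(H<85)&(S>110)&(V>60))
E
```

```text
pics
{'clock': np.float64(0.0), 'joint_pos': array([-1.178,  0.241,  0.004,  1.335,  0.   ,  1.571]), 'joint_vel': array([-0.   ,  0.001,  0.   ,  0.001, -0.002,  0.001]), 'tau': array([-2.0000e-03, -3.7232e+01,  2.5241e+01,  1.7000e-02, -0.0000e+00,
        0.0000e+00]), 'eef_pos': array([ 0.191, -0.461,  0.215]), 'tool_rot': array([ 0.981,  0.195, -0.   , -0.001]), 'ft_force': array([-1.433,  0.533,  0.182]), 'ft_torque': array([-0.049,  0.001,  0.035]), 'grasp_force': np.float64(0.0), 'grip_width': np.float64(0.085)}
scene {'fov_y': 48.166572706525805, 'cx': 323.27042292417786, 'cy': 200.152838692014, 'rvec': array([ 2.05789485,  1.21766631, -0.52418389]), 'tvec': array([-0.28508139, -0.23884365,  1.32320719])} 0.99599609375
red
scene1.png px [418.2 204.4] [408 200  21  10 124] med [0.6742 0.1611 0.1464] min [ 0.552  0.136 -0.001] max [0.683 0.296 0.156]
scene1.png px [213.8 248.8] [201 243  27  12 174] med [ 0.5931 -0.2149  0.146 ] min [ 0.449 -0.236 -0.002] max [ 0.604 -0.167  0.152]
green
scene1.png px [448.9 198.2] [440 193  18  11 138] med [0.7133 0.1942 0.1795] min [0.569 0.
[... 192 characters left out ...]
87879766, 'cx': 325.77405434673744, 'cy': 199.10427064391027, 'rvec': array([ 2.11186395, -2.09648692,  0.22092631]), 'tvec': array([0.00152357, 0.55668938, 0.83639526])} 0.9960234375
red
top1.png px [236.  123.6] [224 119  25  10 143] med [0.6713 0.1625 0.1475] min [0.66 0.14 0.14] max [0.682 0.183 0.16 ]
top1.png px [454.6 170. ] [442 165  26  11 155] med [ 0.5894 -0.2144  0.1474] min [ 0.581 -0.244  0.114] max [ 0.6   -0.19   0.157]
green
top1.png px [213.7  95.6] [205  90  18  12 155] med [0.7079 0.1957 0.1807] min [0.7   0.183 0.171] max [0.723 0.211 0.186]
top1.png px [487.9 153.2] [479 147  19  12 168] med [ 0.6085 -0.2609  0.1808] min [ 0.601 -0.277  0.169] max [ 0.623 -0.247  0.186]
```

```bash
python3 - <<'E'
import cv2
cv2.imwrite('pics/scene1b.png',cv2.resize(cv2.imread('pics/scene1.png'),(800,500)))
E
```

```text
(no output)
```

View pics/scene1b.png

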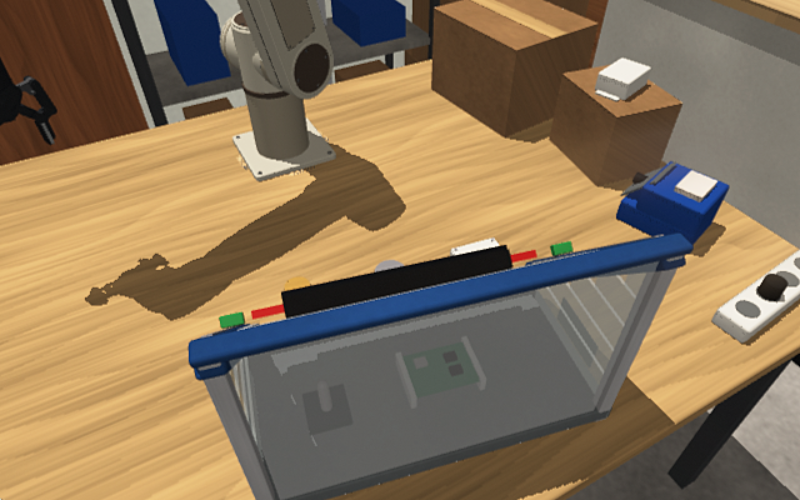

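View pics/top1.png

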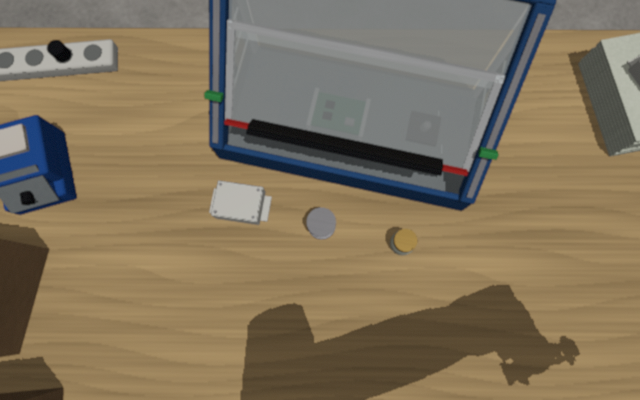

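The scene camera looks at the box from behind. The top view shows the box turned about -12°, with red pointers at (236,124) and (455,170), and green clips at (214,96) and (488,153). The case is at (238,201), the reel at (321,222) and the jar at (403,240). Next I compute the frames and the approach.

```bash
cat >> h.py <<'E'
P=np.array([.6304,-.026,.1475]); M=np.array([.6582,-.0326,.1807])
YB=np.array([.0906,.4168,0]); YB/=np.linalg.norm(YB)
XB=np.array([YB[1],-YB[0],0]); Z=np.array([0,0,1.]); a=np.radians(42)
S=np.sin(a)*XB+np.cos(a)*Z; XL=np.cos(a)*XB-np.sin(a)*Z
RT=np.stack([-S,np.cross(XL,-S),XL],1)   # tool x down slope, z under lip
def plan(goal,Rg=None):
    o=bot.get_obs(); r=R.from_quat(o['tool_rot']); p=np.array(o['eef_pos'])
    t=r.inv().apply(goal-p)/.2; print('t',o['clock'],'pos',p.round(4),'F',np.round(o['ft_force'],1),'shift(frac,total) tool',t.round(4))
    if Rg is not None:
        v=(r.inv()*R.from_matrix(Rg)).as_rotvec(); print('turn frac total',(v/np.pi).round(4),'deg',np.degrees(np.linalg.norm(v)).round(1))
E
python3 - <<'E'
from h import *
E_=P-.005*S-.023*XL; print('lip edge',E_,'gap',(M-P)@S, 'S',S,'XL',XL)
plan(np.array([.52,0,.25]),RT)
# flip check
plan(np.array([.52,0,.25]),RT@np.diag([-1,-1,1]))
im,d,c=load('top1.png')
for u,v in((238,201),(321,222),(403,240)): print(world(c,u,v,d[v,u]).round(3))
# lip top black: extents along slope frame
E
```

```text
lip edge [ 0.6104284  -0.02165876  0.15917428] gap 0.04378781535816992 S [ 0.65386144 -0.14213015  0.74314483] XL [ 0.7261867  -0.15785152 -0.66913061]
t 0.1 pos [ 0.1912 -0.4614  0.2149] F [ 1.  -0.3 -1.7] shift(frac,total) tool [ 2.4019 -1.5023 -0.1726]
turn frac total [-0.3327 -0.1048 -0.7468] deg 148.4
t 0.1 pos [ 0.1912 -0.4614  0.2149] F [ 1.  -0.3 -1.7] shift(frac,total) tool [ 2.4019 -1.5023 -0.1726]
turn frac total [-0.0814  0.2584  0.1814] deg 58.7
[0.556 0.173 0.042]
[0.516 0.014 0.046]
[ 0.482 -0.137  0.055]
```

apply_moves(
  steps=[
    [[0.15,-0.094,-0.011],[0,0,0],0],
    [[0.15,-0.094,-0.011],[0,0,0],0],
    [[0.15,-0.094,-0.011],[0,0,0],0],
    [[0.15,-0.094,-0.011],[0,0,0],0],
    [[0.15,-0.094,-0.011],[0,0,0],0],
    [[0.15,-0.094,-0.011],[0,0,0],0],
    [[0.15,-0.094,-0.011],[0,0,0],0],
    [[0.15,-0.094,-0.011],[0,0,0],0],
  ],
)

```text
clock: 0.77
eef_pos: [0.3559, -0.2294, 0.2331]
tool_rot: [0.981, 0.195, -0.0, -0.0]
ft_force: [0.0, -0.2, 1.0]
grip_width: 0.0003
grasp_force: 0.0
```

```bash
python3 - <<'E'
from h import *
print(np.round(bot.get_obs()['joint_pos'],3)); plan(np.array([.52,0,.25]),RT)
E
```

```text
[-0.573  0.082 -0.141  1.348  0.     2.177]
t 0.7667 pos [ 0.3559 -0.2294  0.2331] F [ 0.  -0.2  1. ] shift(frac,total) tool [ 1.1968 -0.7461 -0.0843]
turn frac total [-0.3327 -0.1042 -0.7468] deg 148.3
```

apply_moves(
  steps=[
    [[0,0,0],[-0.014,-0.0043,-0.031],0],
    [[0,0,0],[-0.014,-0.0043,-0.031],0],
    [[0,0,0],[-0.014,-0.0043,-0.031],0],
    [[0,0,0],[-0.014,-0.0043,-0.031],0],
    [[0,0,0],[-0.014,-0.0043,-0.031],0],
    [[0,0,0],[-0.014,-0.0043,-0.031],0],
    [[0,0,0],[-0.014,-0.0043,-0.031],0],
    [[0,0,0],[-0.014,-0.0043,-0.031],0],
  ],
)

```text
clock: 1.43
eef_pos: [0.3554, -0.2307, 0.2329]
tool_rot: [0.816, 0.55, -0.018, 0.178]
ft_force: [0.0, -0.3, -0.1]
grip_width: 0.0003
grasp_force: 0.0
```

apply_moves(
  steps=[
    [[0,0,0],[-0.014,-0.0043,-0.031],0],
    [[0,0,0],[-0.014,-0.0043,-0.031],0],
    [[0,0,0],[-0.014,-0.0043,-0.031],0],
    [[0,0,0],[-0.014,-0.0043,-0.031],0],
    [[0,0,0],[-0.014,-0.0043,-0.031],0],
    [[0,0,0],[-0.014,-0.0043,-0.031],0],
    [[0,0,0],[-0.014,-0.0043,-0.031],0],
    [[0,0,0],[-0.014,-0.0043,-0.031],0],
  ],
)

```text
clock: 2.1
eef_pos: [0.3551, -0.2304, 0.2327]
tool_rot: [0.502, 0.802, -0.033, 0.323]
ft_force: [0.5, 0.3, 0.2]
grip_width: -0.0001
grasp_force: 0.0
```

apply_moves(
  steps=[
    [[0,0,0],[-0.014,-0.0043,-0.031],0],
    [[0,0,0],[-0.014,-0.0043,-0.031],0],
    [[0,0,0],[-0.014,-0.0043,-0.031],0],
    [[0,0,0],[-0.014,-0.0043,-0.031],0],
    [[0,0,0],[-0.014,-0.0043,-0.031],0],
    [[0,0,0],[-0.014,-0.0043,-0.031],0],
    [[0,0,0],[-0.014,-0.0043,-0.031],0],
    [[0,0,0],[-0.014,-0.0043,-0.031],0],
  ],
)

```text
clock: 2.77
eef_pos: [0.3549, -0.2305, 0.2328]
tool_rot: [0.097, 0.906, -0.042, 0.409]
ft_force: [-0.5, -0.4, -0.6]
grip_width: -0.0
grasp_force: 0.0
```

```bash
python3 - <<'E'
from h import *
print(np.round(bot.get_obs()['joint_pos'],3))
E_=P-.005*S-.023*XL
plan(E_-.11*XL-.05*S,RT); print(E_-.11*XL-.05*S)
E
```

```text
[-0.982 -0.416 -0.883  0.422  0.551 -0.568]
t 2.7667 pos [ 0.3549 -0.2305  0.2328] F [-0.5 -0.4 -0.6] shift(frac,total) tool [-0.1564  1.2904  0.4659]
turn frac total [ 0.0012  0.0031 -0.0006] deg 0.6
[0.49785479 0.00281141 0.19562141]
```

apply_moves(
  steps=[
    [[-0.0195,0.161,0.058],[0,0.0004,0],0],
    [[-0.0195,0.161,0.058],[0,0.0004,0],0],
    [[-0.0195,0.161,0.058],[0,0.0004,0],0],
    [[-0.0195,0.161,0.058],[0,0.0004,0],0],
    [[-0.0195,0.161,0.058],[0,0.0004,0],0],
    [[-0.0195,0.161,0.058],[0,0.0004,0],0],
    [[-0.0195,0.161,0.058],[0,0.0004,0],0],
    [[-0.0195,0.161,0.058],[0,0.0004,0],0],
  ],
)

```text
clock: 3.43
eef_pos: [0.4973, 0.0007, 0.1963]
tool_rot: [0.099, 0.908, -0.041, 0.404]
ft_force: [1.4, -0.3, 0.2]
grip_width: 0.0002
grasp_force: 0.0
```

```bash
python3 - <<'E'
from h import *
print(np.round(bot.get_obs()['joint_pos'],3))
E_=P-.005*S-.023*XL
plan(E_-.11*XL-.05*S,RT)
im,d,c=shot('wrist','wrist1.png'); print(c)
h=cv2.cvtColor(im,cv2.COLOR_RGB2HSV); H,S_,V=h[...,0],h[...,1],h[...,2]
print('red');blob('wrist1.png',((H<8)|(H>172))&(S_>130)&(V>60))
print('green');blob('wrist1.png',(H>45)&(H<85)&(S_>110)&(V>50))
E
```

```text
[ 0.186 -0.228 -0.909  0.093 -0.29   0.281]
t 3.4333 pos [0.4973 0.0007 0.1963] F [ 1.4 -0.3  0.2] shift(frac,total) tool [0.0022 0.0108 0.0029]
turn frac total [ 0.001  -0.0004 -0.0016] deg 0.3
{'fov_y': 66.06183663085088, 'cx': 317.4033541156765, 'cy': 201.40881743798923, 'rvec': array([-1.63545386, -1.31188479, -0.86141924]), 'tvec': array([-0.10697443, -0.34940904, -0.19054438])}
red
wrist1.png px [505.4 232.6] [482 228  45  10 359] med [0.6707 0.1619 0.1457] min [0.65  0.139 0.138] max [0.68  0.182 0.154]
wrist1.png px [133.6 234.6] [112 230  46  11 380] med [ 0.5889 -0.2149  0.1455] min [ 0.579 -0.248  0.138] max [ 0.605 -0.187  0.154]
green
wrist1.png px [339.6 189.3] [ 307  179   68   23 1040] med [ 0.7182 -0.0179  0.0515] min [ 0.69  -0.068  0.046] max [0.77  0.033 0.053]
wrist1.png px [534.4 267.9] [517 260  36  16 472] med [0.7063 0.1939 0.1764] min [0.699 0.18  0.166] max [0.716 0.212 0.183]
wrist1.png px [104.  270.3] [ 86 263  36  16 471] med [ 0.6076 -0.2599  0.1761] min [ 0.6   -0.277  0.166] max [ 0.621 -0.248  0.184]
```

View pics/wrist1.png

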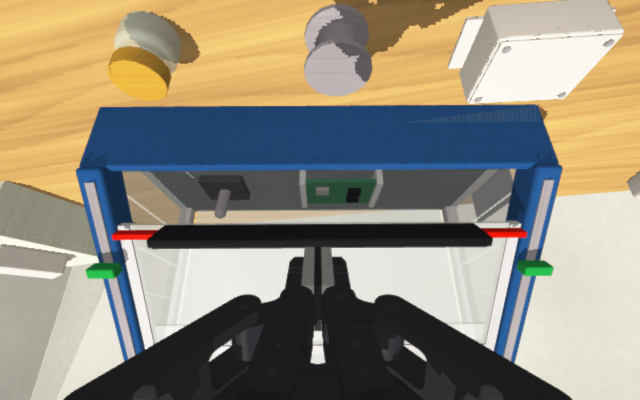

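The wrist view is upside down and almost face-on. The lip is at row 235, with red pointers at (134,235) and (505,233), green clips at (104,270) and (534,268), and the fingers in the middle at (318,260+). I now take the slope coordinates of the front faces.

```bash
cat >> h.py <<'E'
def marks(f):
    im,d,c=load(f); h=cv2.cvtColor(im,cv2.COLOR_RGB2HSV); H,S_,V=h[...,0],h[...,1],h[...,2]
    res={}
    for name,m in (('red',((H<8)|(H>172))&(S_>130)&(V>60)),('green',(H>45)&(H<85)&(S_>110)&(V>50))):
        v,u=np.nonzero(m&(d>0)); w=world(c,u,v,d[v,u]); q=w-P
        s,y,n=q@S,q@YB,-q@XL
        for sg in(-1,1):
            k=(sg*y>.15)&(abs(n)<.03); nt=np.percentile(n[k],85); kk=k&(n>nt-.003)
            # per-column slope extents of the front face
            col=u if f[0]!='x' else v
            mid=[(s[kk&(u==x)].min()+s[kk&(u==x)].max())/2 for x in np.unique(u[kk])]; ht=[np.ptp(s[kk&(u==x)]) for x in np.unique(u[kk])]
            res[name,sg]=np.median(mid); print(name,sg,'s mid %.4f ht %.4f n %.4f cnt %d'%(np.median(mid),np.median(ht),nt,kk.sum()), 'n pct',np.percentile(n[k],[5,50,95]).round(4))
    print('gap',[round(res['green',g]-res['red',g],4) for g in(-1,1)])
E
python3 - <<'E'
from h import *
marks('wrist1.png'); marks('top1.png')
im,d,c=load('wrist1.png'); r=cv2.Rodrigues(np.array(c['rvec'],float))[0]; C=-r.T@c['tvec']
o=bot.get_obs(); print('cam in tool',R.from_quat(o['tool_rot']).inv().apply(C-o['eef_pos']).round(3), 'axis',R.from_quat(o['tool_rot']).inv().apply(r[2]).round(3))
# lip: dark pixels on row ~235 col 200-450
v,u=np.mgrid[222:250,170:470]; q=world(c,u,v,d[222:250,170:470])-P; s=q@S;n=-q@XL
for x in(20,60,240,280): print([(int(v[i,x]),int(im[222+i,170+x].max()),round(s[i,x]*1e3),round(n[i,x]*1e3)) for i in range(0,28,2)])
E
```

```text
red -1 s mid -0.0012 ht 0.0053 n 0.0013 cnt 238 n pct [-0.0097  0.0001  0.002 ]
red 1 s mid -0.0015 ht 0.0051 n 0.0015 cnt 245 n pct [-0.0076  0.0005  0.0023]
green -1 s mid 0.0411 ht 0.0094 n 0.0019 cnt 270 n pct [-0.0109  0.0003  0.0024]
green 1 s mid 0.0411 ht 0.0103 n 0.0023 cnt 286 n pct [-0.0104  0.0009  0.0028]
gap [np.float64(0.0424), np.float64(0.0426)]
red -1 s mid -0.0011 ht 0.0042 n 0.0033 cnt 83 n pct [-0.008   0.0007  0.0039]
red 1 s mid -0.0008 ht 0.0045 n 0.0033 cnt 82 n pct [-0.0078  0.0009  0.0042]
green -1 s mid 0.0425 ht 0.0074 n 0.0039 cnt 105 n pct [-0.009   0.0019  0.0049]
green 1 s mid 0.0424 ht 0.0087 n 0.0038 cnt 98 n pct [-0.0089  0.0018  0.0049]
gap [np.float64(0.0436), np.float64(0.0432)]
cam in tool [ 0.081 -0.006 -0.159] axis [-0.313 -0.01   0.95 ]
[(222, 110, 69, -212), (224, 105, -6, -21), (226, 19, -6, -15), (228, 18, -6, -10), (230, 19, -5, -6), (232, 19, -6, 0), (234, 20, -6, 6), (236, 20, -6, 10), (238, 19, -6, 16), (240, 28, -5, 17), (242, 37, -3, 18), (244, 40, 0, 17), (246, 43, 1, 19), (248, 131, 7, 11)]
[(222, 203, 72, -220), (224, 109, -6, -20), (226, 19, -6, -15), (228, 18, -6, -9), (230, 20, -5, -5), (232, 18, -6, 1), (234, 20, -6, 7), (236, 19, -6, 12), (238, 19, -6, 15), (240, 30, -4, 16), (242, 37, -3, 18), (244, 40, 0, 18), (246, 42, 2, 18), (248, 136, 8, 10)]
[(222, 162, -6, -24), (224, 39, -6, -17), (226, 18, -5, -13), (228, 19, -6, -6), (230, 20, -6, -2), (232, 19, -6, 5), (234, 19, -6, 10), (236, 18, -6, 13), (238, 23, -6, 18), (240, 34, -4, 18), (242, 36, -2, 19), (244, 37, 1, 18), (246, 73, 3, 19), (248, 226, 24, -19)]
[(222, 129, -6, -23), (224, 27, -6, -16), (226, 19, -6, -11), (228, 17, -5, -8), (230, 17, -6, 0), (232, 18, -5, 4), (234, 18, -5, 8), (236, 18, -7, 16), (238, 25, -5, 18), (240, 34, -4, 19), (242, 35, -1, 18), (244, 35, 1, 18), (246, 85, 4, 17), (248, 213, 24, -20)]
```

```bash
cat >> h.py <<'E'
def snap(s,n): return P+s*S-n*XL
def where():
    o=bot.get_obs(); q=np.array(o['eef_pos'])-P; print('t %.2f s %.4f y %.4f n %.4f'%(o['clock'],q@S,q@YB,-q@XL),'F along S %.2f n %.2f y %.2f'%(o['ft_force']@S,-(o['ft_force']@XL),o['ft_force']@YB))
E
python3 - <<'E'
from h import *
where(); plan(snap(-.040,.010),RT)
E
```

```text
t 3.48 s -0.0531 y 0.0046 n 0.1322 F along S 1.48 n -1.31 y 3.85
t 3.4833 pos [0.5006 0.0069 0.1965] F [2.7 3.3 0.2] shift(frac,total) tool [-0.0663 -0.0306  0.6107]
turn frac total [ 0.0041 -0.0005 -0.0003] deg 0.7
```

apply_moves(
  steps=[
    [[0,0,0.05],[0,0,0],0],
    [[-0.01,-0.002,0.09],[0,0,0],0],
    [[-0.01,-0.002,0.1],[0,0,0],0],
    [[-0.01,-0.002,0.1],[0,0,0],0],
    [[-0.01,-0.002,0.1],[0,0,0],0],
    [[-0.01,-0.002,0.08],[0,0,0],0],
    [[-0.01,-0.002,0.06],[0,0,0],0],
    [[-0.006,0,0.03],[0,0,0],0],
  ],
)

```text
clock: 4.15
eef_pos: [0.5939, -0.0254, 0.1228]
tool_rot: [0.1, 0.909, -0.041, 0.403]
ft_force: [-0.4, 0.1, -0.1]
grip_width: 0.0002
grasp_force: 0.0
```

```bash
python3 - <<'E'
from h import *
im,d,c=shot('wrist','wrist2.png'); shot('wrist')
where(); plan(snap(-.020,.010),RT)
E
```

```text
t 4.25 s -0.0420 y -0.0071 n 0.0107 F along S -0.96 n -0.01 y 0.73
t 4.25 pos [ 0.5937 -0.0252  0.1235] F [-0.5  0.9 -0.7] shift(frac,total) tool [-0.1097  0.0359  0.003 ]
turn frac total [ 0.0004 -0.0012 -0.0019] deg 0.4
```

View pics/wrist2.png

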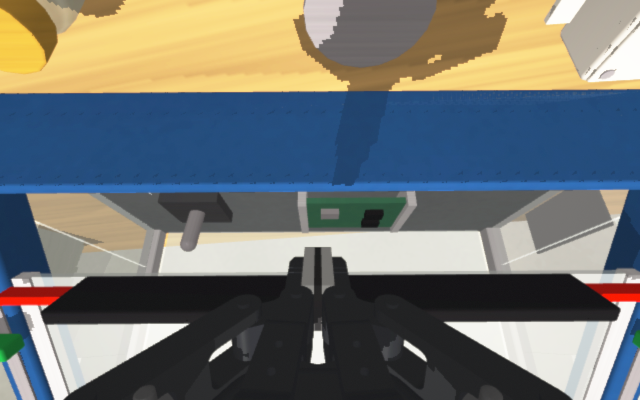

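The closed fingers, at (318,250), now sit under the black lip (rows 272-322), clear of the sill at row 190. The knuckles are at (240,300). I check their depth relative to the lip before pushing.

```bash
python3 - <<'E'
from h import *
im,d,c=load('wrist2.png'); o=bot.get_obs(); r=R.from_quat(o['tool_rot'])
v,u=np.nonzero((d>0)&(d<.24)); w=r.inv().apply(world(c,u,v,d[v,u])-o['eef_pos'])
for a,b in((0,.01),(.01,.02),(.02,.03),(.03,.045),(.045,.06)):
    k=(abs(w[:,1])>=a)&(abs(w[:,1])<b)&(w[:,2]<.03)&(v>245)
    if k.any(): print(a,b,'zmax',w[k,2].max().round(3),'x at front',w[k&(w[:,2]>w[:,2][k].max()-.006)].mean(0).round(3),'xmax',w[k,0].max().round(3))
E
```

```text
0 0.01 zmax 0.03 x at front [-0.1   -0.001  0.03 ] xmax 0.019
0.01 0.02 zmax -0.021 x at front [ 0.006 -0.005 -0.024] xmax 0.019
0.02 0.03 zmax 0.03 x at front [-0.036  0.003  0.027] xmax 0.013
0.03 0.045 zmax 0.03 x at front [-0.036  0.     0.027] xmax 0.012
0.045 0.06 zmax 0.03 x at front [-0.036 -0.002  0.027] xmax 0.014
```

apply_moves(
  steps=[
    [[-0.01,0,0],[0,0,0],0],
    [[-0.01,0,0],[0,0,0],0],
    [[-0.01,0,0],[0,0,0],0],
    [[-0.01,0,0],[0,0,0],0],
    [[-0.01,0,0],[0,0,0],0],
    [[-0.01,0,0],[0,0,0],0],
    [[-0.01,0,0],[0,0,0],0],
    [[-0.01,0,0],[0,0,0],0],
  ],
)

```text
clock: 4.92
eef_pos: [0.6044, -0.0271, 0.1367]
tool_rot: [0.1, 0.908, -0.041, 0.404]
ft_force: [-0.5, -0.4, 1.5]
grip_width: -0.0001
grasp_force: 0.0
```

```bash
python3 - <<'E'
from h import *
where()
E
```

```text
t 4.92 s -0.0249 y -0.0066 n 0.0115 F along S 0.88 n 1.30 y -0.45
```

apply_moves(
  steps=[
    [[-0.008,0,0],[0,0,0],0],
    [[-0.008,0,0],[0,0,0],0],
    [[-0.008,0,0],[0,0,0],0],
    [[-0.008,0,0],[0,0,0],0],
    [[-0.008,0,0],[0,0,0],0],
    [[-0.01,0,0],[0,0,0],0],
    [[-0.01,0,0],[0,0,0],0],
    [[-0.01,0,0],[0,0,0],0],
  ],
)

```text
clock: 5.58
eef_pos: [0.6136, -0.0292, 0.1469]
tool_rot: [0.1, 0.908, -0.041, 0.404]
ft_force: [-0.1, -0.1, 0.0]
grip_width: 0.0005
grasp_force: 0.0
```

```bash
python3 - <<'E'
from h import *
where()
shot('top','top2.png'); marks('top2.png'); where()
E
```

```text
t 5.58 s -0.0110 y -0.0067 n 0.0113 F along S -0.06 n 0.09 y -0.11
red -1 s mid -0.0013 ht 0.0051 n 0.0030 cnt 91 n pct [-0.0073  0.0007  0.0038]
red 1 s mid -0.0012 ht 0.0042 n 0.0034 cnt 78 n pct [-0.0076  0.0011  0.0045]
green -1 s mid 0.0433 ht 0.0084 n 0.0039 cnt 106 n pct [-0.0098  0.0021  0.0049]
green 1 s mid 0.0425 ht 0.0090 n 0.0038 cnt 94 n pct [-0.0091  0.0016  0.0052]
gap [np.float64(0.0446), np.float64(0.0437)]
t 5.63 s -0.0102 y -0.0067 n 0.0113 F along S -0.07 n 0.46 y -0.14
```

```bash
python3 - <<'E'
from h import *
im,d,c=shot('wrist','wrist3.png'); o=bot.get_obs(); r=R.from_quat(o['tool_rot'])
for u in(308,318,328): print(u,[(v,*(r.inv().apply(world(c,u,v,d[v,u])-o['eef_pos'])*1e3).round().astype(int)) for v in range(236,330,6)])
E
```

```text
308 [(236, np.int64(-5), np.int64(-7), np.int64(25)), (242, np.int64(-4), np.int64(-7), np.int64(15)), (248, np.int64(9), np.int64(-6), np.int64(-20)), (254, np.int64(10), np.int64(-5), np.int64(-27)), (260, np.int64(10), np.int64(-5), np.int64(-33)), (266, np.int64(10), np.int64(-5), np.int64(-38)), (272, np.int64(10), np.int64(-5), np.int64(-44)), (278, np.int64(9), np.int64(-5), np.int64(-47)), (284, np.int64(10), np.int64(-5), np.int64(-52)), (290, np.int64(11), np.int64(-4), np.int64(-57)), (296, np.int64(11), np.int64(-4), np.int64(-62)), (302, np.int64(10), np.int64(-4), np.int64(-64)), (308, np.int64(10), np.int64(-4), np.int64(-68)), (314, np.int64(11), np.int64(-4), np.int64(-72)), (320, np.int64(11), np.int64(-4), np.int64(-74)), (326, np.int64(7), np.int64(-4), np.int64(-73))]
318 [(236, np.int64(-4), np.int64(-1), np.int64(24)), (242, np.int64(-5), np.int64(-1), np.int64(16)), (248, np.int64(10), np.int64(-1), np.int64(-21)), (254, np.int64(9), np.int64(-1), np.int64(-26)), (260, np.int64(9), np.int64(-1), np.int64(-32)), (266, np.int64(10), np.int64(-1), np.int64(-39)),
[... 579 characters left out ...]
6), np.int64(15)), (248, np.int64(9), np.int64(4), np.int64(-20)), (254, np.int64(10), np.int64(4), np.int64(-28)), (260, np.int64(9), np.int64(4), np.int64(-32)), (266, np.int64(10), np.int64(4), np.int64(-38)), (272, np.int64(9), np.int64(4), np.int64(-43)), (278, np.int64(10), np.int64(3), np.int64(-48)), (284, np.int64(9), np.int64(3), np.int64(-50)), (290, np.int64(11), np.int64(3), np.int64(-58)), (296, np.int64(11), np.int64(3), np.int64(-62)), (302, np.int64(10), np.int64(3), np.int64(-64)), (308, np.int64(11), np.int64(3), np.int64(-68)), (314, np.int64(11), np.int64(3), np.int64(-72)), (320, np.int64(10), np.int64(3), np.int64(-74)), (326, np.int64(10), np.int64(3), np.int64(-76))]
```

View pics/wrist3.png

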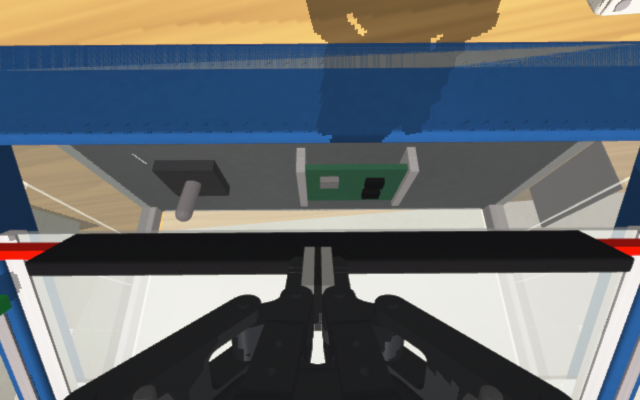

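```bash
python3 - <<'E'
from h import *
for n in('top','scene'):
    im,d,c=shot(n,n+'3.png'); o=bot.get_obs(); r=R.from_quat(o['tool_rot'])
    v,u=np.mgrid[0:400,0:640]; t=r.inv().apply((world(c,u,v,d)-o['eef_pos']).reshape(-1,3)).reshape(400,640,3)*1e3
    k=(abs(t[...,1])<12)&(t[...,2]>-120)&(t[...,2]<30)&(abs(t[...,0])<60)&(d>0)
    vv,uu=np.nonzero(k); print(n,uu.min(),uu.max(),vv.min(),vv.max())
    u0=int(np.median(uu))
    for x in (u0-3,u0,u0+3): print(x,[(int(y),*map(int,t[y,x].round()),int(im[y,x].mean())) for y in range(vv.min(),vv.max(),2) if k[y,x]])
    cv2.imwrite('pics/%s3c.png'%n,cv2.resize(im[max(0,vv.min()-50):vv.max()+50,max(0,uu.min()-80):uu.max()+80,::-1],None,fx=3,fy=3)[:600,:800])
E
```

```text
top 331 361 117 185
343 [(139, -19, 12, 22, 27), (141, -17, 11, 19, 19), (143, -17, 10, 11, 19), (145, -18, 9, 4, 19), (147, -15, 8, 1, 20), (149, -13, 7, -2, 18), (151, -13, 6, -9, 23), (153, -9, 6, -9, 22), (155, -4, 5, -6, 79), (157, -11, 4, -24, 108), (159, -12, 3, -32, 96), (161, -13, 2, -39, 80), (163, -13, 1, -46, 60), (165, -12, 0, -50, 56), (167, -12, -1, -56, 50), (169, -13, -1, -63, 24), (171, -13, -2, -70, 21), (173, -17, -3, -82, 22), (175, -19, -4, -90, 23), (177, -18, -5, -95, 23), (179, -17, -6, -99, 24), (181, -17, -6, -104, 27), (183, -22, -7, -116, 27)]
346 [(125, -42, 12, 30, 126), (127, -40, 11, 28, 123), (131, -32, 9, 27, 123), (133, -28, 9, 29, 128), (135, -24, 8, 29, 130), (137, -21, 7, 28, 125), (139, -18, 7, 26, 50), (141, -18, 6, 18, 18), (143, -18, 5, 12, 19), (145, -19, 4, 3, 21), (147, -16, 3, 1, 19), (149, -15, 2, -3, 15), (151, -13, 1, -7, 20), (153, -10, 1, -7, 20), (155, -7, 0, -8, 35), (157, -13, -1, -26, 80), (159, -10, -2, -27, 95), (161, -11, -3, -35, 107), (163, -11, -4, -41, 111), (165, -12, -4, -49, 107), (167, -12, -5, -54, 65), (169, -15, -6
[... 2102 characters left out ...]
20, -19, -11, 1, 21), (222, -19, -11, 5, 19)]
314 [(178, -14, 12, -72, 32), (180, -14, 11, -69, 34), (182, -12, 11, -65, 34), (184, -13, 10, -62, 33), (186, -14, 9, -58, 30), (188, -8, 9, -55, 21), (190, -9, 8, -51, 2), (192, -8, 8, -48, 49), (194, -13, 6, -44, 89), (196, -15, 5, -40, 163), (198, -12, 5, -37, 163), (200, -10, 4, -33, 178), (202, -12, 3, -30, 180), (204, -11, 2, -26, 172), (206, -12, 1, -23, 117), (208, -12, 1, -19, 43), (210, 2, 2, -16, 45), (216, -15, -3, -5, 17), (218, -14, -4, -1, 19), (220, -16, -5, 2, 18), (222, -18, -6, 6, 21), (224, -18, -7, 9, 21), (226, -20, -8, 13, 20), (228, -17, -8, 16, 19), (230, -21, -9, 20, 19), (232, -21, -10, 23, 19), (234, -22, -11, 27, 5)]
```

View pics/top3c.png

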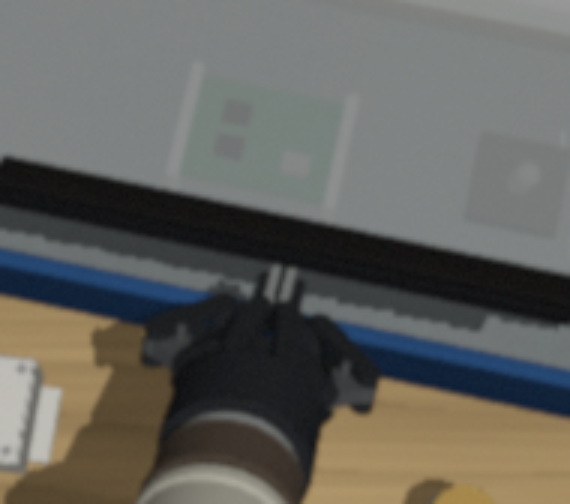

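All three cameras put the closed fingertips about 19 mm behind the reported TCP, not 17 mm ahead of it. The fingers are therefore still just outside the lip, which explains why nothing touched. I'll back down, go 38 mm deeper, then push.

apply_moves(
  steps=[
    [[0.04,0,0],[0,0,0],0],
    [[0.05,0,0],[0,0,0],0],
    [[0.03,0,0],[0,0,0],0],
    [[0,0,0],[0,0,0],0],
    [[0,0,0.05],[0,0,0],0],
    [[0,0,0.05],[0,0,0],0],
    [[0,0,0.05],[0,0,0],0],
    [[0,0,0.04],[0,0,0],0],
  ],
)

```text
clock: 6.45
eef_pos: [0.626, -0.0316, 0.1033]
tool_rot: [0.1, 0.908, -0.041, 0.404]
ft_force: [0.0, -0.1, -0.1]
grip_width: -0.0001
grasp_force: 0.0
```

```bash
python3 - <<'E'
from h import *
im,d,c=shot('wrist','wrist4.png'); where(); o=bot.get_obs(); r=R.from_quat(o['tool_rot'])
for u in(308,328): print(u,[tuple(map(int,(v,*(r.inv().apply(world(c,u,v,d[v,u])-o['eef_pos'])*1e3).round()))) for v in range(230,280,6)])
E
```

```text
t 6.50 s -0.0353 y -0.0065 n -0.0281 F along S 0.41 n -0.17 y 0.11
308 [(230, -46, -10, 126), (236, -88, -13, 205), (242, -95, -13, 201), (248, 10, -5, -22), (254, 9, -5, -27), (260, 9, -5, -32), (266, 9, -5, -38), (272, 10, -5, -44), (278, 9, -5, -48)]
328 [(230, -45, 10, 126), (236, -88, 13, 204), (242, -95, 13, 202), (248, 10, 4, -22), (254, 9, 4, -27), (260, 9, 4, -32), (266, 9, 4, -39), (272, 9, 4, -44), (278, 9, 3, -48)]
```

View pics/wrist4.png

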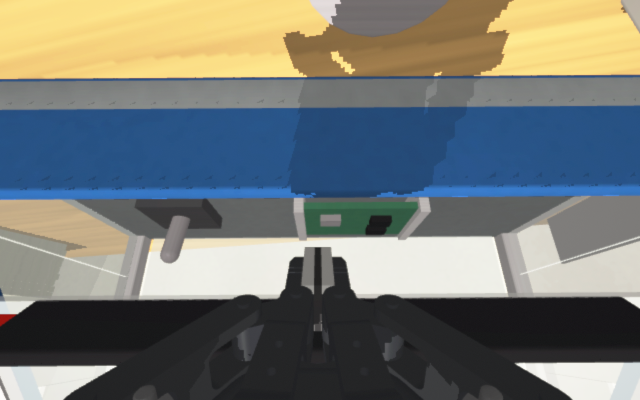

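apply_moves(
  steps=[
    [[-0.008,0,-0.012],[0,0,0],0],
    [[-0.01,0,-0.013],[0,0,0],0],
    [[-0.01,0,0],[0,0,0],0],
    [[-0.01,0,0],[0,0,0],0],
    [[-0.01,0,0],[0,0,0],0],
    [[-0.008,0,0],[0,0,0],0],
    [[-0.006,0,0],[0,0,0],0],
    [[-0.005,0,0],[0,0,0],0],
  ],
)

```text
clock: 7.17
eef_pos: [0.6306, -0.0328, 0.1171]
tool_rot: [0.1, 0.908, -0.041, 0.404]
ft_force: [-0.1, 1.4, 1.1]
grip_width: 0.0
grasp_force: 0.0
```

apply_moves(
  steps=[
    [[-0.005,0,0],[0,0,0],0],
    [[-0.005,0,0],[0,0,0],0],
    [[-0.005,0,0],[0,0,0],0],
    [[-0.005,0,0],[0,0,0],0],
    [[-0.006,0,0],[0,0,0],0],
    [[-0.007,0,0],[0,0,0],0],
    [[-0.008,0,0],[0,0,0],0],
    [[-0.008,0,0],[0,0,0],0],
  ],
)

```text
clock: 7.83
eef_pos: [0.6361, -0.034, 0.1231]
tool_rot: [0.1, 0.909, -0.041, 0.403]
ft_force: [-1.9, 1.0, -0.8]
grip_width: -0.0002
grasp_force: 1.4
```

```bash
python3 - <<'E'
from h import *
where(); shot('top','top4.png'); marks('top4.png'); where()
E
```

```text
t 7.83 s -0.0133 y -0.0066 n -0.0217 F along S -1.98 n 0.97 y 0.61
red -1 s mid 0.0036 ht 0.0047 n 0.0030 cnt 89 n pct [-0.0077  0.0008  0.0042]
red 1 s mid 0.0040 ht 0.0044 n 0.0032 cnt 81 n pct [-0.0076  0.0009  0.0047]
green -1 s mid 0.0426 ht 0.0083 n 0.0038 cnt 102 n pct [-0.0091  0.0019  0.0046]
green 1 s mid 0.0425 ht 0.0082 n 0.0039 cnt 93 n pct [-0.0092  0.0016  0.0043]
gap [np.float64(0.039), np.float64(0.0385)]
t 7.88 s -0.0122 y -0.0067 n -0.0217 F along S -2.36 n 1.28 y 0.34
```

apply_moves(
  steps=[
    [[-0.008,0,0],[0,0,0],0],
    [[-0.009,0,0],[0,0,0],0],
    [[-0.01,0,0],[0,0,0],0],
    [[-0.01,0,0],[0,0,0],0],
    [[-0.01,0,0],[0,0,0],0],
    [[-0.01,0,0],[0,0,0],0],
    [[-0.01,0,0],[0,0,0],0],
    [[-0.01,0,0],[0,0,0],0],
  ],
)

```text
clock: 8.55
eef_pos: [0.6471, -0.0364, 0.1357]
tool_rot: [0.1, 0.908, -0.041, 0.404]
ft_force: [-2.3, 1.3, -2.1]
grip_width: 0.0001
grasp_force: 1.4
```

apply_moves(
  steps=[
    [[-0.01,0,0],[0,0,0],0],
    [[-0.01,0,0],[0,0,0],0],
    [[-0.01,0,0],[0,0,0],0],
    [[-0.01,0,0],[0,0,0],0],
    [[-0.009,0,0],[0,0,0],0],
    [[-0.008,0,0],[0,0,0],0],
    [[-0.006,0,0],[0,0,0],0],
    [[-0.004,0,0],[0,0,0],0],
  ],
)

```text
clock: 9.22
eef_pos: [0.656, -0.0384, 0.1457]
tool_rot: [0.1, 0.908, -0.041, 0.404]
ft_force: [-2.0, 2.2, -0.5]
grip_width: 0.0003
grasp_force: 1.3
```

```bash
python3 - <<'E'
from h import *
where(); shot('top'); shot('top','top5.png'); marks('top5.png'); where(); shot('wrist','wrist5.png')
try: marks('wrist5.png')
except Exception as e: print(e)
E
```

```text
t 9.22 s 0.0172 y -0.0067 n -0.0217 F along S -2.03 n 1.46 y 1.76
red -1 s mid 0.0344 ht 0.0050 n 0.0030 cnt 93 n pct [-0.0082  0.0009  0.0038]
red 1 s mid 0.0346 ht 0.0046 n 0.0031 cnt 84 n pct [-0.0069  0.0009  0.0045]
green -1 s mid 0.0424 ht 0.0082 n 0.0038 cnt 102 n pct [-0.0097  0.0018  0.0048]
green 1 s mid 0.0426 ht 0.0084 n 0.0039 cnt 92 n pct [-0.0098  0.0019  0.0047]
gap [np.float64(0.008), np.float64(0.008)]
t 9.32 s 0.0173 y -0.0068 n -0.0217 F along S -2.51 n -0.04 y 1.25
red -1 s mid 0.0313 ht 0.0008 n -0.0045 cnt 47 n pct [-0.0109 -0.0074 -0.0033]
index -1 is out of bounds for axis 0 with size 0
```

apply_moves(
  steps=[
    [[-0.004,0,0],[0,0,0],0],
    [[-0.006,0,0],[0,0,0],0],
    [[-0.006,0,0],[0,0,0],0],
    [[-0.006,0,0],[0,0,0],0],
    [[-0.004,0,0],[0,0,0],0],
    [[-0.0015,0,0],[0,0,0],0],
    [[0,0,0],[0,0,0],0],
    [[0,0,0],[0,0,0],0],
  ],
)

```text
clock: 10.03
eef_pos: [0.6595, -0.0394, 0.1498]
tool_rot: [0.1, 0.908, -0.041, 0.404]
ft_force: [-1.2, 1.7, -0.6]
grip_width: 0.0003
grasp_force: 1.0
```

```bash
python3 - <<'E'
from h import *
where()
E
```

```text
t 10.03 s 0.0227 y -0.0069 n -0.0217 F along S -1.44 n 0.75 y 1.39
```

apply_moves(
  steps=[
    [[0.01,0,0],[0,0,0],0],
    [[0.02,0,0],[0,0,0],0],
    [[0.03,0,0],[0,0,0],0],
    [[0.03,0,0],[0,0,0],0],
    [[0,0,-0.04],[0,0,0],0],
    [[0,0,-0.1],[0,0,0],0],
    [[0,0,-0.1],[0,0,0],0],
    [[0,0,-0.1],[0,0,0],0],
  ],
)

```text
clock: 10.7
eef_pos: [0.597, -0.0261, 0.1818]
tool_rot: [0.1, 0.909, -0.041, 0.403]
ft_force: [1.0, 0.8, -0.3]
grip_width: -0.0001
grasp_force: 0.0
```

apply_moves(
  steps=[
    [[0,0,-0.1],[0,0,0],0],
    [[0,0,-0.1],[0,0,0],0],
    [[0,0,-0.1],[0,0,0],0],
    [[0,0,-0.06],[0,0,0],0],
    [[0,0,0],[0,0,0],0],
    [[0,0,0],[0,0,0],0],
    [[0,0,0],[0,0,0],0],
    [[0,0,0],[0,0,0],0],
  ],
)

```text
clock: 11.37
eef_pos: [0.5459, -0.015, 0.2291]
tool_rot: [0.1, 0.909, -0.041, 0.403]
ft_force: [-0.6, 0.0, -0.7]
grip_width: -0.0001
grasp_force: 0.0
```

```bash
python3 - <<'E'
from h import *
where(); shot('wrist','wrist6.png'); marks('wrist6.png'); shot('top','top6.png'); marks('top6.png')
# profiles near bars: per column first/last row of colour
im,d,c=load('wrist6.png'); h=cv2.cvtColor(im,cv2.COLOR_RGB2HSV); H,S_,V=h[...,0],h[...,1],h[...,2]
blob('wrist6.png',((H<8)|(H>172))&(S_>130)&(V>60)); blob('wrist6.png',(H>45)&(H<85)&(S_>110)&(V>50))
cv2.imwrite('pics/w6l.png',cv2.resize(np.hstack([im[200:290,70:170],im[200:290,470:570]])[:,:,::-1],None,fx=4,fy=4,interpolation=cv2.INTER_NEAREST))
E
```

```text
t 11.37 s 0.0038 y -0.0072 n 0.1177 F along S -0.95 n -0.06 y -0.09
red -1 s mid 0.0396 ht 0.0054 n 0.0012 cnt 279 n pct [-0.0087  0.0002  0.0017]
red 1 s mid 0.0393 ht 0.0051 n 0.0016 cnt 264 n pct [-0.0071  0.0005  0.002 ]
green -1 s mid 0.0413 ht 0.0098 n 0.0021 cnt 343 n pct [-0.0096  0.001   0.0027]
green 1 s mid 0.0412 ht 0.0096 n 0.0024 cnt 341 n pct [-0.0096  0.0012  0.0029]
gap [np.float64(0.0017), np.float64(0.0019)]
red -1 s mid 0.0396 ht 0.0050 n 0.0031 cnt 95 n pct [-0.0079  0.0011  0.0044]
red 1 s mid 0.0399 ht 0.0050 n 0.0035 cnt 82 n pct [-0.0072  0.0012  0.0046]
green -1 s mid 0.0427 ht 0.0076 n 0.0038 cnt 106 n pct [-0.009   0.0019  0.0045]
green 1 s mid 0.0428 ht 0.0083 n 0.0041 cnt 89 n pct [-0.0091  0.0019  0.005 ]
gap [np.float64(0.0031), np.float64(0.0029)]
wrist6.png px [524.2 222.8] [498 218  49  10 381] med [0.697  0.1564 0.1762] min [0.677 0.132 0.168] max [0.707 0.176 0.185]
wrist6.png px [125.5 225.2] [103 221  49  10 408] med [ 0.6153 -0.2215  0.1759] min [ 0.604 -0.251  0.169] max [ 0.623 -0.193  0.186]
wrist6.png px [344.8 151.3] [ 310  138   74   30 1567] med [ 0.7219 -0.0189  0.0515] min [ 0.689 -0.07   0.047] max [0.773 0.033 0.053]
wrist6.png px [564.3 224.2] [545 217  40  16 524] med [0.7061 0.1933 0.1776] min [0.699 0.181 0.166] max [0.714 0.212 0.184]
wrist6.png px [ 84.8 227. ] [ 65 219  40  17 523] med [ 0.6071 -0.26    0.1773] min [ 0.6   -0.278  0.164] max [ 0.618 -0.248  0.184]
```

View pics/w6l.png

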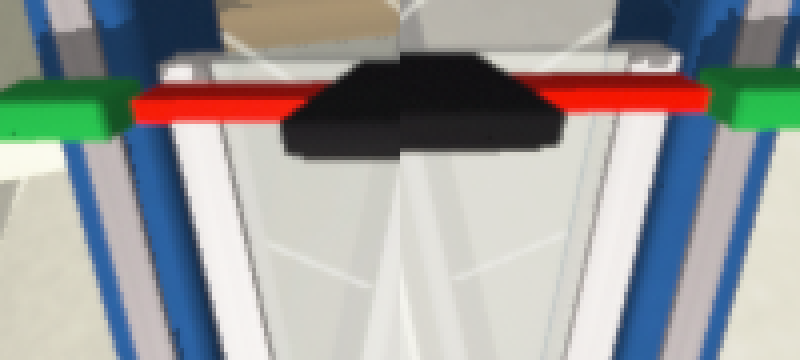

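Crop of the bars (upslope is down): red and green nearly line up, with the green front face extending slightly farther upslope (row 140 against 124). I check the pixel profile to fix the last 1–3 mm.

```bash
python3 - <<'E'
from h import *
im,d,c=load('wrist6.png')
for us in (range(76,90,1),range(112,126,1),range(508,522,1),range(556,572,1)):
    us=list(us); print(us[0])
    for v in range(214,238):
        q=np.array([world(c,u,v,d[v,u])-P for u in us]); print(v,im[v,us].mean(0).round().astype(int),'s %.1f n %.1f'%(np.median(q@S)*1e3,-np.median(q@XL)*1e3))
E
```

```text
76
214 [ 90  98 106] s 32.3 n -16.5
215 [ 91  99 107] s 33.4 n -16.7
216 [ 91  99 107] s 34.3 n -16.1
217 [ 91  99 107] s 35.5 n -16.5
218 [ 87  98 104] s 36.5 n -16.3
219 [72 98 86] s 37.9 n -16.9
220 [33 92 47] s 36.2 n -9.7
221 [22 92 39] s 36.2 n -7.1
222 [22 93 40] s 36.2 n -4.5
223 [23 95 41] s 36.2 n -1.9
224 [ 25 107  45] s 36.5 n 0.0
225 [ 30 141  58] s 37.0 n 1.3
226 [ 37 177  72] s 37.9 n 1.7
227 [ 40 190  77] s 38.7 n 2.1
228 [ 40 192  79] s 40.0 n 1.7
229 [ 40 194  79] s 41.3 n 1.1
230 [ 41 195  79] s 41.9 n 2.0
231 [ 41 196  80] s 43.1 n 1.8
232 [ 41 197  81] s 44.1 n 1.8
233 [ 42 198  82] s 45.1 n 1.7
234 [ 68 200  98] s 46.1 n 2.0
235 [137 203 157] s 47.6 n 0.9
236 [186 204 209] s 175.2 n -280.6
237 [190 205 213] s 179.2 n -284.5
112
214 [114 113 113] s 34.8 n -22.9
215 [135 133 130] s 34.9 n -20.0
216 [175 172 168] s 35.2 n -18.0
217 [199 196 193] s 36.4 n -18.3
218 [200 197 193] s 37.3 n -17.9
219 [198 188 185] s 38.5 n -18.0
220 [180 128 124] s 39.6 n -18.0
221 [136  44  41] s 37.1 n -8.8
222 [128  16  10] s 36.9 n -5.8
223 [131  16  11] s 37.0 n -3.2
224 [167  18 
[... 1279 characters left out ...]
 -15.1
216 [ 81 105  95] s 37.1 n -15.3
217 [35 93 49] s 36.0 n -9.7
218 [22 92 39] s 35.9 n -6.8
219 [23 93 40] s 35.9 n -4.1
220 [23 95 41] s 35.9 n -1.5
221 [ 25 108  45] s 36.2 n 0.3
222 [ 31 141  58] s 36.9 n 1.2
223 [ 36 175  71] s 37.6 n 2.1
224 [ 38 189  76] s 38.5 n 2.4
225 [ 39 191  77] s 39.7 n 1.9
226 [ 39 192  78] s 40.6 n 2.2
227 [ 39 193  78] s 41.9 n 1.8
228 [ 40 194  79] s 42.8 n 2.1
229 [ 40 195  79] s 43.9 n 1.8
230 [ 40 196  80] s 44.9 n 2.1
231 [ 59 196  92] s 45.9 n 2.2
232 [113 190 136] s 47.3 n 1.3
233 [158 176 180] s 56.7 n -17.2
234 [165 176 186] s 290.7 n -531.0
235 [167 177 187] s 293.3 n -529.9
236 [167 178 188] s 294.6 n -525.9
237 [164 176 186] s 298.4 n -527.4
```

Taking undersides and tops together, the pointer is at s = 39.9 mm and the clips at 42.0 mm, so about 2.1 mm is left. I'll re-enter along the same path and push until s_tcp = 0.0249 (it was 0.0227 last time).

apply_moves(
  steps=[
    [[0,0,0.05],[0,0,0],0],
    [[0,0,0.1],[0,0,0],0],
    [[0,0,0.1],[0,0,0],0],
    [[0,0,0.1],[0,0,0],0],
    [[0,0,0.1],[0,0,0],0],
    [[0,0,0.1],[0,0,0],0],
    [[0,0,0.1],[0,0,0],0],
    [[0,0,0.05],[0,0,0],0],
  ],
)

```text
clock: 12.13
eef_pos: [0.6482, -0.0372, 0.1331]
tool_rot: [0.1, 0.909, -0.042, 0.402]
ft_force: [-0.7, 0.1, 0.1]
grip_width: -0.0
grasp_force: 0.0
```

apply_moves(
  steps=[
    [[0,0,0],[0,0,0],0],
    [[-0.02,0,0],[0,0,0],0],
    [[-0.02,0,0],[0,0,0],0],
    [[-0.015,0,0],[0,0,0],0],
    [[-0.01,0,0],[0,0,0],0],
    [[-0.01,0,0],[0,0,0],0],
    [[0,0,0],[0,0,0],0],
    [[0,0,0],[0,0,0],0],
  ],
)

```text
clock: 12.8
eef_pos: [0.6574, -0.0388, 0.148]
tool_rot: [0.1, 0.908, -0.041, 0.404]
ft_force: [-0.1, 0.4, 0.6]
grip_width: -0.0
grasp_force: 0.0
```

```bash
python3 - <<'E'
from h import *
where(); plan(snap(.0249,-.0217),RT)
E
```

```text
t 12.80 s 0.0199 y -0.0068 n -0.0213 F along S 0.30 n 0.54 y 0.33
t 12.8 pos [ 0.6574 -0.0388  0.148 ] F [-0.1  0.4  0.6] shift(frac,total) tool [-0.0249  0.034   0.002 ]
turn frac total [ 0.0008 -0.0003 -0.0019] deg 0.4
```

apply_moves(
  steps=[
    [[-0.005,0,0],[0,0,0],0],
    [[-0.005,0,0],[0,0,0],0],
    [[-0.004,0,0],[0,0,0],0],
    [[-0.004,0,0],[0,0,0],0],
    [[-0.004,0,0],[0,0,0],0],
    [[-0.003,0,0],[0,0,0],0],
    [[0,0,0],[0,0,0],0],
    [[0,0,0],[0,0,0],0],
  ],
)

```text
clock: 13.47
eef_pos: [0.6598, -0.0394, 0.15]
tool_rot: [0.1, 0.909, -0.041, 0.403]
ft_force: [-2.0, 1.0, -0.8]
grip_width: -0.0003
grasp_force: 1.3
```

```bash
python3 - <<'E'
from h import *
where()
E
```

```text
t 13.47 s 0.0230 y -0.0069 n -0.0218 F along S -2.04 n 1.11 y 0.55
```

apply_moves(
  steps=[
    [[0.01,0,0],[0,0,0],0],
    [[0.02,0,0],[0,0,0],0],
    [[0.03,0,0],[0,0,0],0],
    [[0.03,0,0],[0,0,0],0],
    [[0,0,-0.04],[0,0,0],0],
    [[0,0,-0.1],[0,0,0],0],
    [[0,0,-0.1],[0,0,0],0],
    [[0,0,-0.1],[0,0,0],0],
  ],
)

```text
clock: 14.13
eef_pos: [0.5983, -0.0263, 0.1833]
tool_rot: [0.1, 0.909, -0.041, 0.403]
ft_force: [-0.8, -0.1, -0.0]
grip_width: 0.0001
grasp_force: 0.0
```

apply_moves(
  steps=[
    [[0,0,-0.1],[0,0,0],0],
    [[0,0,-0.1],[0,0,0],0],
    [[0,0,-0.1],[0,0,0],0],
    [[0,0,-0.06],[0,0,0],0],
    [[0,0,0],[0,0,0],0],
    [[0,0,0],[0,0,0],0],
    [[0,0,0],[0,0,0],0],
    [[0,0,0],[0,0,0],0],
  ],
)

```text
clock: 14.8
eef_pos: [0.5472, -0.0153, 0.2306]
tool_rot: [0.1, 0.909, -0.041, 0.403]
ft_force: [-0.7, -0.2, -0.5]
grip_width: 0.0002
grasp_force: 0.0
```

```bash
python3 - <<'E'
from h import *
where(); shot('wrist','wrist7.png'); marks('wrist7.png')
im,d,c=load('wrist7.png')
for us in (range(76,90),range(112,126),range(508,522),range(556,572)):
    us=list(us); print(us[0])
    for v in range(212,238):
        q=np.array([world(c,u,v,d[v,u])-P for u in us]); m=im[v,us].mean(0)
        if abs(m[0]-m[1])>40: print(v,m.round().astype(int),'s %.1f n %.1f'%(np.median(q@S)*1e3,-np.median(q@XL)*1e3))
E
```

```text
t 14.80 s 0.0058 y -0.0072 n 0.1177 F along S -0.86 n 0.14 y -0.31
red -1 s mid 0.0398 ht 0.0052 n 0.0013 cnt 263 n pct [-0.0077  0.0002  0.0019]
red 1 s mid 0.0397 ht 0.0053 n 0.0014 cnt 276 n pct [-0.0086  0.0005  0.0021]
green -1 s mid 0.0412 ht 0.0099 n 0.0021 cnt 349 n pct [-0.0101  0.0009  0.0025]
green 1 s mid 0.0410 ht 0.0097 n 0.0024 cnt 349 n pct [-0.0096  0.0012  0.0028]
gap [np.float64(0.0014), np.float64(0.0013)]
76
218 [32 92 47] s 36.3 n -10.4
219 [22 92 39] s 36.3 n -7.8
220 [22 93 40] s 36.2 n -4.8
221 [23 94 41] s 36.3 n -2.3
222 [ 25 106  45] s 36.4 n 0.1
223 [ 30 139  57] s 37.0 n 1.2
224 [ 37 174  71] s 37.9 n 1.5
225 [ 39 190  77] s 38.7 n 2.0
226 [ 40 192  78] s 39.8 n 1.8
227 [ 41 194  79] s 40.9 n 1.7
228 [ 41 195  79] s 42.1 n 1.5
229 [ 41 196  80] s 43.1 n 1.4
230 [ 41 195  80] s 44.1 n 1.6
231 [ 40 191  78] s 45.0 n 2.1
232 [ 58 199  91] s 46.1 n 1.8
233 [120 205 140] s 47.3 n 1.5
112
219 [145  82  79] s 37.3 n -9.7
220 [129  16  11] s 37.4 n -7.3
221 [129  15  10] s 37.3 n -4.2
222 [147  17  12] s 37.3 n -1.6
223 [213  22  12] s 37.3 n 1.0
224 [245  28  1
[... 316 characters left out ...]
17   9] s 37.3 n -0.6
221 [242  22   2] s 37.7 n 1.0
222 [246  23   2] s 38.7 n 1.1
223 [242  24   3] s 39.6 n 1.3
224 [229  24   6] s 40.8 n 1.0
225 [207  40  31] s 41.7 n 1.4
226 [187  94  88] s 42.7 n 1.3
556
215 [36 94 50] s 36.1 n -10.2
216 [22 92 39] s 36.1 n -7.5
217 [23 93 40] s 35.9 n -4.3
218 [23 95 41] s 36.1 n -2.0
219 [ 25 106  45] s 36.2 n 0.3
220 [ 30 140  57] s 36.7 n 1.6
221 [ 36 173  70] s 37.7 n 1.6
222 [ 38 188  76] s 38.6 n 1.9
223 [ 39 190  77] s 39.7 n 2.0
224 [ 39 192  78] s 40.6 n 2.2
225 [ 39 193  78] s 41.7 n 2.0
226 [ 40 194  79] s 42.8 n 1.8
227 [ 40 194  79] s 43.8 n 1.9
228 [ 38 193  78] s 45.0 n 1.7
229 [ 50 195  87] s 45.9 n 2.0
230 [ 98 189 124] s 47.1 n 1.6
```

apply_moves(
  steps=[
    [[0,0,0.05],[0,0,0],0],
    [[0,0,0.1],[0,0,0],0],
    [[0,0,0.1],[0,0,0],0],
    [[0,0,0.1],[0,0,0],0],
    [[0,0,0.1],[0,0,0],0],
    [[0,0,0.1],[0,0,0],0],
    [[0,0,0.1],[0,0,0],0],
    [[0,0,0.05],[0,0,0],0],
  ],
)

```text
clock: 15.52
eef_pos: [0.6494, -0.0376, 0.1344]
tool_rot: [0.1, 0.909, -0.042, 0.402]
ft_force: [0.0, -0.3, 0.4]
grip_width: 0.0006
grasp_force: 0.0
```

apply_moves(
  steps=[
    [[0,0,0],[0,0,0],0],
    [[-0.02,0,0],[0,0,0],0],
    [[-0.02,0,0],[0,0,0],0],
    [[-0.015,0,0],[0,0,0],0],
    [[-0.01,0,0],[0,0,0],0],
    [[-0.008,0,0],[0,0,0],0],
    [[-0.004,0,0],[0,0,0],0],
    [[-0.004,0,0],[0,0,0],0],
  ],
)

```text
clock: 16.18
eef_pos: [0.6595, -0.0393, 0.1503]
tool_rot: [0.1, 0.908, -0.041, 0.404]
ft_force: [-0.3, -0.2, -0.7]
grip_width: -0.0
grasp_force: 0.0
```

apply_moves(
  steps=[
    [[-0.004,0,0],[0,0,0],0],
    [[-0.004,0,0],[0,0,0],0],
    [[-0.004,0,0],[0,0,0],0],
    [[-0.003,0,0],[0,0,0],0],
    [[-0.002,0,0],[0,0,0],0],
    [[0,0,0],[0,0,0],0],
    [[0,0,0],[0,0,0],0],
    [[0,0,0],[0,0,0],0],
  ],
)

```text
clock: 16.85
eef_pos: [0.6614, -0.0398, 0.1518]
tool_rot: [0.1, 0.909, -0.041, 0.403]
ft_force: [-3.1, 1.7, -0.3]
grip_width: -0.0
grasp_force: 1.3
```

```bash
python3 - <<'E'
from h import *
where(); shot('top','top8.png'); marks('top8.png'); where()
E
```

```text
t 16.85 s 0.0255 y -0.0069 n -0.0218 F along S -2.55 n 2.31 y 0.96
red -1 s mid 0.0425 ht 0.0049 n 0.0033 cnt 96 n pct [-0.008   0.0012  0.005 ]
red 1 s mid 0.0424 ht 0.0047 n 0.0031 cnt 86 n pct [-0.0077  0.001   0.0041]
green -1 s mid 0.0428 ht 0.0081 n 0.0042 cnt 100 n pct [-0.0087  0.0018  0.0053]
green 1 s mid 0.0423 ht 0.0088 n 0.0037 cnt 94 n pct [-0.009   0.0019  0.0046]
gap [np.float64(0.0003), np.float64(-0.0001)]
t 16.90 s 0.0256 y -0.0069 n -0.0218 F along S -2.41 n 1.24 y 0.80
```

apply_moves(
  steps=[
    [[0.01,0,0],[0,0,0],0],
    [[0.02,0,0],[0,0,0],0],
    [[0.03,0,0],[0,0,0],0],
    [[0.03,0,0],[0,0,0],0],
    [[0,0,-0.04],[0,0,0],0],
    [[0,0,-0.1],[0,0,0],0],
    [[0,0,-0.1],[0,0,0],0],
    [[0,0,-0.1],[0,0,0],0],
  ],
)

```text
clock: 17.57
eef_pos: [0.5994, -0.0266, 0.1845]
tool_rot: [0.1, 0.909, -0.041, 0.403]
ft_force: [0.7, -0.2, 0.4]
grip_width: 0.0001
grasp_force: 0.0
```

apply_moves(
  steps=[
    [[0,0,-0.1],[0,0,0],0],
    [[0,0,-0.1],[0,0,0],0],
    [[0,0,-0.1],[0,0,0],0],
    [[0,0,-0.06],[0,0,0],0],
    [[0,0,0],[0,0,0],0],
    [[0,0,0],[0,0,0],0],
    [[0,0,0],[0,0,0],0],
    [[0,0,0],[0,0,0],0],
  ],
)

```text
clock: 18.23
eef_pos: [0.5483, -0.0155, 0.2318]
tool_rot: [0.1, 0.909, -0.041, 0.403]
ft_force: [-0.1, 0.5, -0.8]
grip_width: 0.0006
grasp_force: 0.0
```

```bash
python3 - <<'E'
from h import *
where(); shot('wrist','wrist9.png'); marks('wrist9.png')
im,d,c=load('wrist9.png'); cv2.imwrite('pics/w9.png',im[:,:,::-1])
for us in (range(76,90),range(112,126),range(508,522),range(556,572)):
    us=list(us); s=[]
    for v in range(208,238):
        q=np.array([world(c,u,v,d[v,u])-P for u in us]); m=im[v,us].mean(0); n=-np.median(q@XL)
        if abs(m[0]-m[1])>60 and -.009<n<-.001: s.append(np.median(q@S)*1e3)
    print('underside s',us[0],np.mean(s).round(2))
E
```

```text
t 18.23 s 0.0075 y -0.0072 n 0.1177 F along S -0.79 n -0.39 y 0.45
red -1 s mid 0.0424 ht 0.0053 n 0.0013 cnt 271 n pct [-0.0088  0.0003  0.0019]
red 1 s mid 0.0423 ht 0.0050 n 0.0015 cnt 271 n pct [-0.0082  0.0003  0.0022]
green -1 s mid 0.0415 ht 0.0104 n 0.0021 cnt 363 n pct [-0.0101  0.001   0.0026]
green 1 s mid 0.0411 ht 0.0102 n 0.0025 cnt 354 n pct [-0.0101  0.0012  0.0029]
gap [np.float64(-0.0009), np.float64(-0.0011)]
underside s 76 36.32
underside s 112 39.91
underside s 508 39.78
underside s 556 36.01
```

View pics/w9.png

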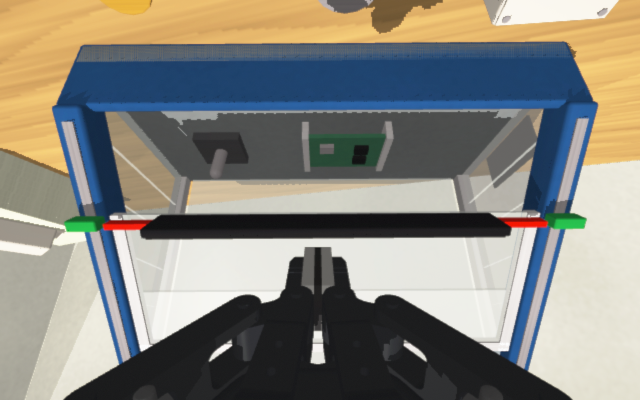

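The red pointers at (126,226) and (525,223) are level with the green clips at (84,225) and (566,221), about 0.7 mm high by measurement. The fingers are well clear and the bench items have not moved, so I hand in.

```bash
python3 -c "
from workcell import bot
print(bot.job_done())"
```

```text
the job is handed in; nothing more can be done
None
```

I pushed the window up from beneath its lip with closed fingers until the red pointers were level with the green clips (about 0.7 mm above them by measurement), then withdrew the arm clear and handed the job in at about 18 s.

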